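# Hang a stirrer shaft in the free drying fork

## Robot

A 7-joint arm with a two-finger parallel gripper is mounted at the origin on the work surface. World frame = base frame: x ahead of the robot, y to its left, z up, the work surface at z = 0. Lengths are in m, angles in rad, forces in N, time in s.
With the tool pointing down it reaches from about 0.425 to 0.825 m from the base axis. Payload 3.6 kg.
Tool frame: the origin (TCP) lies between the finger pads; the fingertips stand 8 mm ahead of it and the grasp point (between the pads) lies 11 mm behind it (arm.nose_length is the distance from the TCP to the fingertips, in m); z points along the fingers, y is the line along which they close (so a half turn about z gives the same grasp; the last joint's range is limited). The gripper opens to 93 mm and grips with 3 to 60 N. Pads are 15 mm wide; open, the fingers measure 128 mm over their backs; the gripper's body (75 mm by 188 mm) begins 65 mm behind the grasp point.
Start: joints at [-1.313, 0.615, -0.013, 1.423, 0.008, 1.103, -0.04], TCP at [0.182, 0.624, 0.227] pointing down, gripper open.
Joint ranges: [-3.12, 3.12], [-0.3, 2.06], [-1.34, 1.32], [0.26, 2.42], [-1.36, 4.5], [0.01, 1.98], [-2.84, 2.84]. Speed limits (rad/s): [2.79, 2.79, 3.14, 3.14, 3.14, 3.14, 3.14].

## Interface

Orientations are given as a 3x3 rotation matrix whose columns are the frame's x, y, z axes.
In Python, from station import readout, eyes, order, arm gives the robot as it stands.
- The arm moves only by the tool send_rows, never from a script. Its argument "targets" is a list of rows, each a list of 7 numbers: the shift along the tool's x, y, z in m, then the turn, a rotation vector about the tool's x, y, z in degrees, then the closure, from -1 (fully open) to 1 (shut), so that 0 is half open. A call has 1 to 5 rows; each row shifts and turns the commanded pose from where the row before left it, along the tool's axes as they then stand; what a row does not reach is not made up. A row lasts 1/12 s, in which the tool goes at most 41.7 mm and 7.16 degrees, less where a joint would pass 70% of its speed; a pose out of reach is approached as far as the arm can. A call with a gripper value outside its range is refused whole. The fingers move at their own pace and stop on an object; "squeeze" is the grip in N (left out, the last holds). Time passes only in rows, so rows that do not move let the fingers close. It gives the time, the measured TCP pose, the force, the opening and the grip force at its end, in the units of the state.
- readout.read_state(): the state, without advancing time (a new reading comes with each control period).
- eyes.camera(name): name is "scene" or "top" or "wrist"; returns a dict with "pixels" (384x512x3 uint8, blue, green, red), "z_map" (384x512 float32, m along the optical axis (not along the pixel's ray), 0 where there is no reading), "fx", "fy", "cx", "cy" (pixels), "k1" (the pictures are not rectified: a ray, as slopes to the right and down, at radius r is drawn at 1 + k1 r^2 times it, then the intrinsics apply), "R" (3x3) and "t" (3): a world point X has camera coordinates R X + t. Camera axes: x right, y down, z forward; pixel columns grow to the right and rows downward; lengths in m; the calibration is good to about 2 mm. A picture is of the moment at which its call begins.
- order.close_job(): hands the job in; it is judged then, once.
The state is a dict: "time": time; "q": joint angles; "dq": joint speeds; "joint_torque": joint torques, N m; "tcp_pos": TCP position; "tcp_rot": TCP orientation; "contact_force": force on the tool from outside, world axes, zero at the start; "torque": the same for the moment, N m; "finger_gap": opening from 0.0 (shut) to 1.0 (fully open); "grip_force": force on a finger pad.
Only numpy, scipy, OpenCV 4.12 (cv2) and the standard library are available. Lean on these libraries where they do the work, as an engineer would, in place of code of your own. Each camera call takes 0.05 s, during which the arm holds its last target. There are 200 camera calls.

## Task

Hang the stirrer shaft with the blue hub in the empty drying fork: pass its rod through the fork's open mouth, slide it to the back of the slot and lower it so that its collar rests flat on the fork and it hangs upright. Leave the orange shaft and the grey shaft, which already hangs in the other fork, where they are.

Things in the scene. Friction and masses are not known exactly. Their poses are not given: they have to be found in the camera images.
- blue_grip (a point): The loose shaft to hang, standing on the bench: rod 10 mm across; at its foot an impeller 56 wide, 24 tall; at its top a blue hub: collar 48 across, 10 thick, its underside 85 above the foot, then a round grip stub 20 across, 55 tall. Length 150, 160 g. This point: on the axis, mid stub, 125 above the foot, 40 above the collar's underside; z along the shaft, up.
- free_fork_seat (a point): Empty fixed fork: level plate 6 mm thick, top 115 above the bench, nothing above it, dark base, column below its back. Slot 24 wide between 18 mm prongs. This point: slot centre line, plate's top. x runs along the slot, inwards, z up. Splayed mouth 70 to 45 mm back (-x); slot's end 13 ahead (rod touches at 8). The impeller cannot pass the slot from above; it travels below the plate.
- orange_grip (a point): Orange stirrer shaft, made just like the blue one but for its orange hub. This point: middle of its grip stub. It stands on the bench; leave it.
- grey_grip (a point): Grey stirrer shaft, made just like the blue one but for its grey hub. This point: middle of its grip stub. It hangs in a second fork just like the empty one, its collar on the plate; leave it.

How it is judged:
By the outcome, as a careful person would: the job done as asked, in the order asked, and still so for the second after the job is handed in, with the robot touching nothing.
It also fails if it takes over 46 s, if anything falls off the work surface, if the arm or the gripper's body presses on something with over 40 N, if the wrist force passes 120 N, or if a joint passes its speed limit or range.

## Working session

There is one attempt and no reset: what is moved stays moved. The work goes in short steps, Python scripts to look and compute and a tool call to move; the robot and the scene stay as the last step left them, time stands still between calls to the robot, and variables do not carry over. Pictures are saved under pics/ and viewed, at most 10 in all, crops included, and the job is handed in when it is done.

Besides the shell and the picture viewer there is one more tool, called after "Emit:" as name(argument=value, ...), one argument or row to a line, values as JSON. send_rows: Moves the arm, as the interface text tells. Its arguments: {"type":"object","properties":{"targets":{"type":"array"},"squeeze":{"type":"number"}},"required":["targets"]}

```bash
mkdir -p pics
cat > h.py <<'E'
import numpy as np, cv2
from station import readout, eyes, order, arm
def world(c,u,v,z=None):
    "pixel arrays -> world points, by z_map or onto plane z"
    u=np.atleast_1d(u);v=np.atleast_1d(v)
    K=np.array([[c['fx'],0,c['cx']],[0,c['fy'],c['cy']],[0,0,1.]])
    p=cv2.undistortPoints(np.stack([u,v],-1).astype(float)[:,None],K,np.array([c['k1'],0,0,0.]))[:,0]
    d=np.c_[p,np.ones(len(p))]; R=np.array(c['R']);t=np.array(c['t']); C=-R.T@t
    if z is None: return (d*c['z_map'][v.astype(int),u.astype(int)][:,None]-t)@R
    w=d@R; return C+w*((z-C[2])/w[:,2])[:,None]
E
python3 - <<'E'
from h import *
s=readout.read_state();print(s['time'],s['tcp_pos'],s['tcp_rot'],s['finger_gap'])
a=eyes.camera('scene');b=eyes.camera('top')
cv2.imwrite('pics/scene.png',a['pixels']);cv2.imwrite('pics/top.png',b['pixels'])
for c in(a,b):print(-np.array(c['R']).T@np.array(c['t']))
E
```

```text
0.0 [0.18179779 0.62328311 0.2255089 ] [[-9.60023334e-01  2.79919268e-01 -6.32996435e-04]
 [ 2.79919976e-01  9.60020329e-01 -2.40319193e-03]
 [-6.50102810e-05 -2.48430868e-03 -9.99996912e-01]] 1.0022325403268193
[1.07343597 0.22043777 0.79858086]
[ 0.33306567 -0.0165283   1.35369491]
```

View pics/scene.png

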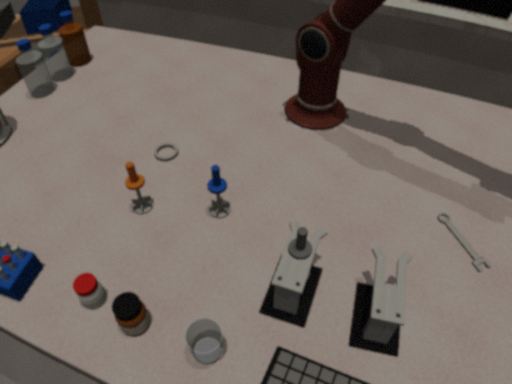

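View pics/top.png

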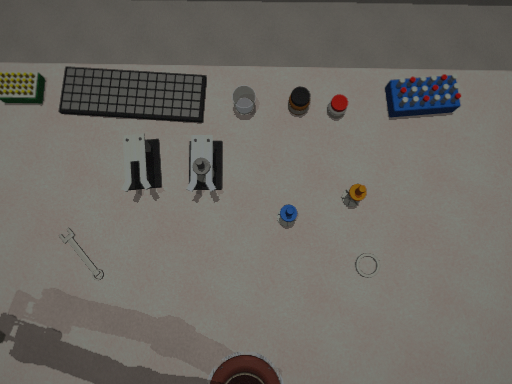

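Scene: the blue shaft is at about (217,185) and the empty fork at (387,295), mouth towards the robot. Top: blue is at (289,213) and the empty fork at (137,163), mouth downwards at about row 190. The grey shaft's fork lies between them. Next I measure positions.

Run:
```python
from h import *
for n in('top','scene'):
    c=eyes.camera(n); V,U=np.mgrid[0:384,0:512]; U=U.ravel();V=V.ravel()
    P=world(c,U,V); hsv=cv2.cvtColor(c['pixels'],cv2.COLOR_BGR2HSV).reshape(-1,3).astype(int)
    ok=c['z_map'].ravel()>0
    for nm,lo,hi in(('blue',100,125),('orange',8,22)):
        m=ok&(hsv[:,0]>=lo)&(hsv[:,0]<=hi)&(hsv[:,1]>140)&(P[:,0]>.3)&(P[:,0]<.75)&(abs(P[:,1])<.4)&(P[:,2]>.06)
        Q=P[m]; s=Q[Q[:,2]>.105]; 
        print(n,nm,m.sum(),'z',Q[:,2].min().round(3),Q[:,2].max().round(3),'all',Q.mean(0).round(4),'stub',s.mean(0).round(4),'top',Q[Q[:,2]>.144].mean(0).round(4),(Q.min(0)+Q.max(0))/2)
    for nm,a,b in(('free',.19,.6),('grey',.02,.19)):
        m=ok&(P[:,2]>.108)&(P[:,2]<.122)&(P[:,1]>a)&(P[:,1]<b)&(P[:,0]>.45)&(P[:,0]<.8)
        Q=P[m];print(n,nm,m.sum(),Q.min(0).round(4),Q.max(0).round(4))
        if n=='top' and nm=='free':
            r,sz,an=cv2.minAreaRect(Q[:,:2].astype(np.float32));print(r,sz,an,cv2.boxPoints((r,sz,an)))
            for x in np.arange(Q[:,0].min(),Q[:,0].max(),.006):
                k=Q[abs(Q[:,0]-x)<.003][:,1]; k=np.sort(k); print(round(x,3),k.round(3)) if len(k) else 0
    if n=='top':
        cv2.imwrite('pics/forks.png',cv2.resize(c['pixels'][120:210,105:235],None,fx=6,fy=6,interpolation=cv2.INTER_CUBIC))
```

```text
top blue 221 z 0.088 0.153 all [ 0.4858 -0.1078  0.1075] stub [ 0.4867 -0.1084  0.1437] top [ 0.4883 -0.1094  0.1493] [ 0.48759425 -0.10866912  0.12051154]
top orange 228 z 0.083 0.154 all [ 0.5467 -0.2973  0.1082] stub [ 0.5477 -0.2984  0.1388] top [ 0.5494 -0.3004  0.1496] [ 0.54896768 -0.29964268  0.11871667]
top free 1008 [0.5384 0.2672 0.1081] [0.7029 0.3535 0.1218]
(0.6213549375534058, 0.3143082559108734) (0.1606477051973343, 0.0792040303349495) 6.091468811035156 [[0.53728217 0.34516302]
 [0.545687   0.2664062 ]
 [0.7054277  0.2834535 ]
 [0.69702286 0.3622103 ]]
0.538 [0.333 0.334 0.335 0.335 0.34 ]
0.544 [0.28  0.281 0.282 0.329 0.331 0.331 0.333 0.335 0.336 0.338 0.338 0.339
 0.339 0.341 0.343 0.344 0.346 0.346]
0.55 [0.267 0.27  0.273 0.274 0.274 0.275 0.276 0.279 0.279 0.28  0.281 0.283
 0.284 0.284 0.286 0.286 0.327 0.327 0.33  0.33  0.333 0.333 0.336 0.336
 0.338 0.338 0.341 0.342 0.343 0.344 0.346 0.347]
0.556 [0.27  0.271 0.274 0.274 0.275 0.276 0.279 0.279 0.279 0.281 0.281 0.283
 0.283 0.286 0.287 0.289 0.29  0.292 0.325 0.326 0.328 0.329 0.33  0.33
 0.332 0.333 0.336
[... 5601 characters left out ...]
344
 0.346 0.348 0.348 0.35  0.352 0.353]
0.7 [0.296 0.298 0.298 0.298 0.3   0.301 0.301 0.303 0.304 0.306 0.306 0.309
 0.309 0.311 0.314 0.317 0.319 0.321 0.323 0.326 0.327 0.328 0.332 0.337
 0.352]
top grey 875 [0.5409 0.0926 0.1081] [0.7016 0.1722 0.122 ]
scene blue 258 z 0.091 0.153 all [ 0.4975 -0.1075  0.1102] stub [ 0.4969 -0.1082  0.1302] top [ 0.4949 -0.1091  0.1501] [ 0.49362273 -0.10946411  0.12236512]
scene orange 287 z 0.085 0.154 all [ 0.5573 -0.2986  0.1113] stub [ 0.5568 -0.2991  0.1328] top [ 0.5557 -0.3005  0.1504] [ 0.55330457 -0.30357253  0.11923753]
scene free 1974 [0.5404 0.2663 0.1092] [0.7056 0.3528 0.121 ]
scene grey 1516 [0.5433 0.0882 0.1083] [0.7031 0.1694 0.122 ]
```

View pics/forks.png

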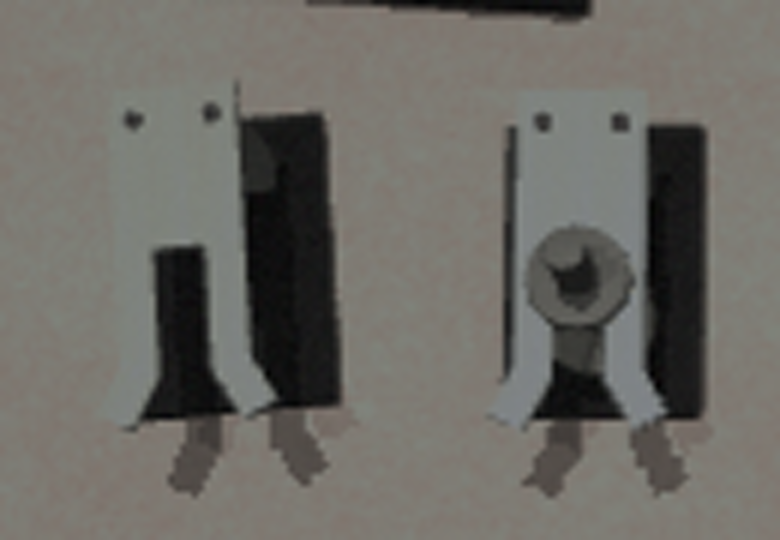

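The crop shows the free fork's slot running up from its mouth at about (190,410) to its end at about (180,247), turned about 6.5° in the world frame. The grey fork beside it is occupied.

Estimates:
- **Blue axis:** (0.491, -0.109)
- **Seat:** (0.609, 0.3145)
- **Slot yaw:** about 6.6°

I turn the tool so its y runs along the slot (67° about tool z), then go to the blue shaft by way of the fork's front.

Emit:
send_rows(
  targets=[
    [0, 0, 0, 0, 0, 6.7, -1],
    [0, 0, 0, 0, 0, 6.7, -1],
    [0, 0, 0, 0, 0, 6.7, -1],
    [0, 0, 0, 0, 0, 6.7, -1],
    [0, 0, 0, 0, 0, 6.7, -1],
  ],
)

```text
time: 0.62
tcp_pos: [0.1818, 0.6238, 0.2263]
tcp_rot: [[-0.642, 0.767, -0.0], [0.767, 0.642, -0.001], [-0.0, -0.001, -1.0]]
contact_force: [-0.4, 0.2, -0.3]
finger_gap: 0.999
grip_force: 0.0
```

Emit:
send_rows(
  targets=[
    [0, 0, 0, 0, 0, 6.7, -1],
    [0, 0, 0, 0, 0, 6.7, -1],
    [0, 0, 0, 0, 0, 6.7, -1],
    [0, 0, 0, 0, 0, 6.7, -1],
    [0, 0, 0, 0, 0, 6.7, -1],
  ],
)

```text
time: 1.03
tcp_pos: [0.1818, 0.6238, 0.2263]
tcp_rot: [[-0.112, 0.994, -0.0], [0.994, 0.112, -0.001], [-0.001, -0.0, -1.0]]
contact_force: [0.6, -0.7, -0.2]
finger_gap: 1.006
grip_force: 0.0
```

Emit:
send_rows(
  targets=[
    [-0.03, 0.02, 0, 0, 0, 0, -1],
    [-0.03, 0.02, 0, 0, 0, 0, -1],
    [-0.03, 0.02, 0, 0, 0, 0, -1],
    [-0.03, 0.02, 0, 0, 0, 0, -1],
    [-0.03, 0.02, 0, 0, 0, 0, -1],
  ],
)

```text
time: 1.45
tcp_pos: [0.2995, 0.4853, 0.2265]
tcp_rot: [[-0.118, 0.993, -0.0], [0.993, 0.118, -0.0], [-0.0, -0.0, -1.0]]
contact_force: [1.1, 0.1, 0.6]
finger_gap: 0.999
grip_force: 0.0
```

Emit:
send_rows(
  targets=[
    [-0.03, 0.02, 0, 0, 0, 0, -1],
    [-0.03, 0.02, 0, 0, 0, 0, -1],
    [-0.03, 0.02, 0, 0, 0, 0, -1],
    [-0.03, 0.02, 0, 0, 0, 0, -1],
    [-0.03, 0.02, 0, 0, 0, 0, -1],
  ],
)

```text
time: 1.87
tcp_pos: [0.4165, 0.3481, 0.2267]
tcp_rot: [[-0.118, 0.993, -0.0], [0.993, 0.118, 0.0], [0.0, -0.0, -1.0]]
contact_force: [0.8, 0.3, -0.2]
finger_gap: 1.0
grip_force: 0.0
```

Emit:
send_rows(
  targets=[
    [-0.03, 0.02, 0, 0, 0, 0, -1],
    [-0.03, 0.02, 0, 0, 0, 0, -1],
    [0, 0, 0, 0, 0, 0, -1],
  ],
)

```text
time: 2.12
tcp_pos: [0.4685, 0.2857, 0.2272]
tcp_rot: [[-0.103, 0.995, 0.005], [0.995, 0.104, -0.005], [-0.006, 0.004, -1.0]]
contact_force: [0.3, -0.2, 0.3]
finger_gap: 0.998
grip_force: 0.0
```

Run:
```python
from h import *
c=eyes.camera('wrist');np.save('wf.npy',c,allow_pickle=True);cv2.imwrite('pics/wf.png',c['pixels']);print(readout.read_state()['tcp_pos'])
```

```text
[0.46571145 0.28973155 0.22690556]
```

Emit:
send_rows(
  targets=[
    [-0.039, -0.0024, 0, 0, 0, 0, -1],
    [-0.039, -0.0024, 0, 0, 0, 0, -1],
    [-0.039, -0.0024, 0, 0, 0, 0, -1],
    [-0.039, -0.0024, 0, 0, 0, 0, -1],
    [-0.039, -0.0024, 0, 0, 0, 0, -1],
  ],
)

```text
time: 2.58
tcp_pos: [0.4729, 0.0996, 0.2266]
tcp_rot: [[-0.12, 0.993, -0.0], [0.993, 0.12, 0.001], [0.001, -0.0, -1.0]]
contact_force: [0.5, -0.5, -0.7]
finger_gap: 1.004
grip_force: 0.0
```

Emit:
send_rows(
  targets=[
    [-0.039, -0.0024, 0, 0, 0, 0, -1],
    [-0.039, -0.0024, 0, 0, 0, 0, -1],
    [-0.039, -0.0024, 0, 0, 0, 0, -1],
    [-0.039, -0.0024, 0, 0, 0, 0, -1],
    [-0.039, -0.0024, 0, 0, 0, 0, -1],
  ],
)

```text
time: 3.0
tcp_pos: [0.4846, -0.0954, 0.2267]
tcp_rot: [[-0.12, 0.993, 0.0], [0.993, 0.12, 0.001], [0.001, 0.0, -1.0]]
contact_force: [0.3, -0.5, 0.5]
finger_gap: 1.0
grip_force: 0.0
```

Emit:
send_rows(
  targets=[
    [0, 0, 0, 0, 0, 0, -1],
    [0, 0, 0, 0, 0, 0, -1],
  ],
)

```text
time: 3.17
tcp_pos: [0.4844, -0.0968, 0.2267]
tcp_rot: [[-0.113, 0.994, -0.0], [0.994, 0.113, -0.0], [-0.0, -0.0, -1.0]]
contact_force: [-0.4, -0.0, 0.1]
finger_gap: 0.999
grip_force: 0.0
```

Run:
```python
from h import *
c=eyes.camera('wrist');np.save('wb.npy',c,allow_pickle=True)
cv2.imwrite('pics/wb.png',np.hstack([cv2.resize(x,(400,300)) for x in(cv2.imread('pics/wf.png'),c['pixels'])]))
s=readout.read_state();R=np.array(s['tcp_rot']);print(s['tcp_pos'],R.round(4))
for c in(c,eyes.camera('top'),eyes.camera('scene')):
    V,U=np.mgrid[0:384,0:512];U=U.ravel();V=V.ravel();P=world(c,U,V)
    hsv=cv2.cvtColor(c['pixels'],cv2.COLOR_BGR2HSV).reshape(-1,3).astype(int)
    m=(c['z_map'].ravel()>0)&(abs(hsv[:,0]-112)<13)&(hsv[:,1]>140)&(np.hypot(P[:,0]-.49,P[:,1]+.109)<.05)&(P[:,2]>.06)
    Q=P[m];
    if len(Q)<5: print(len(Q));continue
    t=Q[Q[:,2]>.145]; print(len(Q),'top',len(t),t.mean(0),(t.min(0)+t.max(0))/2 if len(t) else 0)
    k=Q[abs(Q[:,2]-.095)<.003];
    if len(k): print('collar',len(k),(k.min(0)+k.max(0))/2,np.ptp(k,0))
```

```text
[ 0.48453763 -0.09439304  0.22641861] [[-1.176e-01  9.931e-01 -5.000e-04]
 [ 9.931e-01  1.176e-01  1.300e-03]
 [ 1.400e-03 -4.000e-04 -1.000e+00]]
1278 top 184 [ 0.4921285  -0.1089589   0.14955929] [ 0.48919377 -0.11071116  0.14898304]
collar 1087 [ 0.48956988 -0.1092937   0.09477748] [0.04543747 0.04295856 0.00499252]
0
286 top 55 [ 0.50192026 -0.09516242  0.27801554] [ 0.50225382 -0.08790009  0.31232898]
collar 128 [ 0.4948338  -0.10900303  0.09529819] [0.04036786 0.04175216 0.00538408]
```

View pics/wb.png

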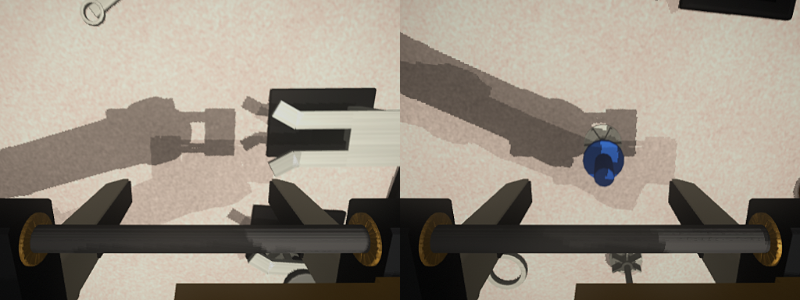

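Left half, the wrist view taken in front of the fork: the mouth opens left at about (280,135) and the slot ends at about (350,138). Right half: the blue hub, stub top at about (603,165), stands in the open ahead of the gripper. The blue axis measures (0.4915, -0.1095), so I centre on it and go down.

Emit:
send_rows(
  targets=[
    [-0.015, 0.005, 0, 0, 0, 0, -1],
    [0, 0, 0.03, 0, 0, 0, -1],
    [0, 0, 0.03, 0, 0, 0, -1],
    [0, 0, 0.03, 0, 0, 0, -1],
    [0, 0, 0.022, 0, 0, 0, -1],
  ],
)

```text
time: 3.73
tcp_pos: [0.4907, -0.1065, 0.1125]
tcp_rot: [[-0.122, 0.993, -0.002], [0.993, 0.122, 0.002], [0.002, -0.002, -1.0]]
contact_force: [0.5, 0.3, -0.1]
finger_gap: 0.999
grip_force: 0.0
```

Emit:
send_rows(
  targets=[
    [0, 0, 0, 0, 0, 0, -1],
    [0, 0, 0, 0, 0, 0, 0.3],
    [0, 0, 0, 0, 0, 0, 0.5],
    [0, 0, 0, 0, 0, 0, 1],
    [0, 0, 0, 0, 0, 0, 1],
  ],
  squeeze=30,
)

```text
time: 4.15
tcp_pos: [0.4924, -0.1097, 0.1162]
tcp_rot: [[-0.118, 0.993, 0.003], [0.993, 0.118, -0.0], [-0.001, 0.003, -1.0]]
contact_force: [-0.7, -0.8, 0.1]
finger_gap: 0.761
grip_force: 0.0
```

Emit:
send_rows(
  targets=[
    [0, 0, 0, 0, 0, 0, 1],
    [0, 0, 0, 0, 0, 0, 1],
    [0, 0, 0, 0, 0, 0, 1],
    [0, 0, 0, 0, 0, 0, 1],
    [0, 0, 0, 0, 0, 0, 1],
  ],
)

```text
time: 4.57
tcp_pos: [0.4913, -0.1098, 0.1147]
tcp_rot: [[-0.117, 0.993, 0.0], [0.993, 0.117, -0.0], [-0.0, 0.0, -1.0]]
contact_force: [-0.3, 0.5, 0.0]
finger_gap: 0.404
grip_force: 0.0
```

Run:
```python
from h import *
c=np.load('wf.npy',allow_pickle=True).item()
V,U=np.mgrid[0:384,0:512];U=U.ravel();V=V.ravel();P=world(c,U,V)
m=(c['z_map'].ravel()>0)&(abs(P[:,2]-.115)<.004)&(P[:,1]>.24)&(P[:,1]<.4)&(P[:,0]>.5)
Q=P[m];print(len(Q),Q.min(0),Q.max(0))
for x in np.arange(.54,.66,.006):
    k=np.sort(Q[abs(Q[:,0]-x)<.003][:,1])
    if len(k)>3:
        g=np.diff(k).argmax(); print(round(x,3),k[[0,g,g+1,-1]].round(4),'mid',((k[g]+k[g+1])/2).round(4))
```

```text
9080 [0.53799789 0.26666681 0.11102804] [0.68542191 0.34984002 0.11769697]
0.54 [0.3296 0.3416 0.3423 0.3423] mid 0.3419
0.546 [0.2736 0.2842 0.3269 0.3465] mid 0.3056
0.552 [0.2667 0.2878 0.3244 0.3447] mid 0.3061
0.558 [0.2669 0.293  0.3223 0.3421] mid 0.3077
0.564 [0.2715 0.2964 0.3204 0.3397] mid 0.3084
0.57 [0.2753 0.2972 0.3208 0.3386] mid 0.309
0.576 [0.2793 0.2979 0.3221 0.3394] mid 0.31
0.582 [0.2799 0.2986 0.3221 0.3402] mid 0.3103
0.588 [0.2801 0.2993 0.3227 0.3408] mid 0.311
0.594 [0.2808 0.3004 0.3233 0.3415] mid 0.3118
0.6 [0.2818 0.3007 0.3238 0.3422] mid 0.3122
0.606 [0.2836 0.3013 0.3243 0.3428] mid 0.3128
0.612 [0.284  0.3021 0.3251 0.3435] mid 0.3136
0.618 [0.2845 0.3027 0.3258 0.3441] mid 0.3142
0.624 [0.2851 0.2987 0.2993 0.345 ] mid 0.299
0.63 [0.2855 0.2976 0.2983 0.3455] mid 0.298
0.636 [0.2862 0.2922 0.2927 0.346 ] mid 0.2925
0.642 [0.2868 0.2901 0.2907 0.3469] mid 0.2904
0.648 [0.2875 0.3013 0.3019 0.3479] mid 0.3016
0.654 [0.2882 0.2992 0.2997 0.3487] mid 0.2994
```

Emit:
send_rows(
  targets=[
    [0, 0, 0, 0, 0, 0, 1],
    [0, 0, 0, 0, 0, 0, 1],
    [0, 0, 0, 0, 0, 0, 1],
    [0, 0, 0, 0, 0, 0, 1],
    [0, 0, 0, 0, 0, 0, 1],
  ],
)

```text
time: 4.98
tcp_pos: [0.491, -0.1097, 0.1144]
tcp_rot: [[-0.117, 0.993, -0.001], [0.993, 0.117, 0.0], [0.0, -0.001, -1.0]]
contact_force: [-0.2, 0.4, -0.4]
finger_gap: 0.21
grip_force: 30.0
```

Emit:
send_rows(
  targets=[
    [0, 0, 0, 0, 0, 0, 1],
    [0, 0, 0, 0, 0, 0, 1],
    [0, 0, 0, 0, 0, 0, 1],
  ],
)

```text
time: 5.23
tcp_pos: [0.4911, -0.1097, 0.1145]
tcp_rot: [[-0.117, 0.993, -0.0], [0.993, 0.117, 0.0], [0.0, -0.0, -1.0]]
contact_force: [0.8, 0.1, -1.8]
finger_gap: 0.213
grip_force: 30.0
```

Emit:
send_rows(
  targets=[
    [0, 0, -0.008, 0, 0, 0, 1],
    [0, 0, -0.012, 0, 0, 0, 1],
    [0, 0, -0.012, 0, 0, 0, 1],
    [0, 0, -0.008, 0, 0, 0, 1],
    [0.01, 0, 0, 0, 0, 0, 1],
  ],
)

```text
time: 5.65
tcp_pos: [0.4915, -0.1024, 0.1568]
tcp_rot: [[-0.114, 0.993, 0.005], [0.993, 0.114, -0.003], [-0.003, 0.005, -1.0]]
contact_force: [1.5, -0.1, -1.4]
finger_gap: 0.205
grip_force: 30.0
```

Emit:
send_rows(
  targets=[
    [0.02, 0.0, 0, 0, 0, 0, 1],
    [0.027, 0.0018, 0, 0, 0, 0, 1],
    [0.027, 0.0018, 0, 0, 0, 0, 1],
    [0.027, 0.0018, 0, 0, 0, 0, 1],
    [0.027, 0.0018, 0, 0, 0, 0, 1],
  ],
)

```text
time: 6.07
tcp_pos: [0.4813, 0.0303, 0.1543]
tcp_rot: [[-0.118, 0.993, -0.001], [0.993, 0.118, 0.0], [0.001, -0.001, -1.0]]
contact_force: [0.1, 1.4, -2.2]
finger_gap: 0.211
grip_force: 30.0
```

Emit:
send_rows(
  targets=[
    [0.027, 0.0018, 0, 0, 0, 0, 1],
    [0.027, 0.0018, 0, 0, 0, 0, 1],
    [0.027, 0.0018, 0, 0, 0, 0, 1],
    [0.027, 0.0018, 0, 0, 0, 0, 1],
    [0.027, 0.0018, 0, 0, 0, 0, 1],
  ],
)

```text
time: 6.48
tcp_pos: [0.4741, 0.1654, 0.1543]
tcp_rot: [[-0.118, 0.993, -0.001], [0.993, 0.118, 0.0], [0.0, -0.001, -1.0]]
contact_force: [0.6, -0.3, -1.5]
finger_gap: 0.209
grip_force: 30.0
```

Emit:
send_rows(
  targets=[
    [0.027, 0.0018, 0, 0, 0, 0, 1],
    [0.027, 0.0018, 0, 0, 0, 0, 1],
    [0.027, 0.0018, 0, 0, 0, 0, 1],
    [0.027, 0.0018, 0, 0, 0, 0, 1],
    [0.025, 0.0018, 0, 0, 0, 0, 1],
  ],
)

```text
time: 6.9
tcp_pos: [0.467, 0.2989, 0.1541]
tcp_rot: [[-0.119, 0.993, -0.002], [0.993, 0.119, 0.0], [0.0, -0.002, -1.0]]
contact_force: [0.6, 0.9, -1.3]
finger_gap: 0.213
grip_force: 30.0
```

Emit:
send_rows(
  targets=[
    [0.012, 0, 0, 0, 0, 0, 1],
    [0, 0, 0, 0, 0, 0, 1],
    [0, 0, 0, 0, 0, 0, 1],
  ],
)

```text
time: 7.15
tcp_pos: [0.4665, 0.3076, 0.1541]
tcp_rot: [[-0.118, 0.993, -0.001], [0.993, 0.118, -0.002], [-0.002, -0.001, -1.0]]
contact_force: [-0.5, -0.8, -2.1]
finger_gap: 0.212
grip_force: 30.0
```

Run:
```python
from h import *
s=readout.read_state();R=np.array(s['tcp_rot']);p=np.array(s['tcp_pos']);print(p,R.round(4))
b=(eyes.camera('scene'));cv2.imwrite('pics/s2.png',cv2.resize(b['pixels'][130:370,180:470],None,fx=2.4,fy=2.4))
for dx in(0,.003): print(R.T@(np.array([.609,.3138,p[2]])-p))
for n,c in(('scene',b),('wrist',eyes.camera('wrist'))):
    V,U=np.mgrid[0:384,0:512];U=U.ravel();V=V.ravel();P=world(c,U,V)
    hsv=cv2.cvtColor(c['pixels'],cv2.COLOR_BGR2HSV).reshape(-1,3).astype(int)
    m=(c['z_map'].ravel()>0)&(abs(hsv[:,0]-112)<13)&(hsv[:,1]>140)&(np.hypot(P[:,0]-p[0],P[:,1]-p[1])<.05)&(P[:,2]>.06)&(P[:,2]<.2)
    Q=P[m];
    if len(Q):print(n,len(Q),Q.min(0),Q.max(0),(Q.min(0)+Q.max(0))/2)
```

```text
[0.46647355 0.30763656 0.15414412] [[-0.1184  0.993  -0.0011]
 [ 0.993   0.1184 -0.0018]
 [-0.0016 -0.0013 -1.    ]]
[-0.01075339  0.1422537  -0.00016831]
[-0.01075339  0.1422537  -0.00016831]
scene 142 [0.45364877 0.28506427 0.13058988] [0.49130506 0.32491254 0.13950929] [0.47247692 0.30498841 0.13504959]
wrist 4112 [0.44400424 0.30360274 0.12927871] [0.48879584 0.32825698 0.19162524] [0.46640004 0.31592986 0.16045197]
```

View pics/s2.png

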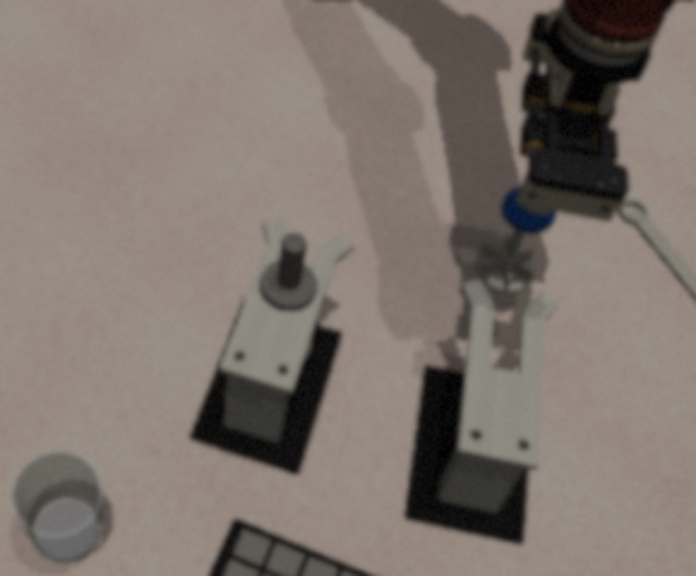

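The crop shows the blue shaft held upright just in front of the free fork's mouth, with the collar at (528,210) and the mouth at about (507,290). The impeller is below plate height. I shift 10 mm sideways and advance along the slot.

Emit:
send_rows(
  targets=[
    [-0.01, 0, 0, 0, 0, 0, 1],
    [0, 0.012, 0, 0, 0, 0, 1],
    [0, 0.015, 0, 0, 0, 0, 1],
    [0, 0.015, 0, 0, 0, 0, 1],
    [0, 0.015, 0, 0, 0, 0, 1],
  ],
)

```text
time: 7.67
tcp_pos: [0.5262, 0.3021, 0.1549]
tcp_rot: [[-0.114, 0.993, -0.0], [0.993, 0.114, -0.001], [-0.001, -0.0, -1.0]]
contact_force: [0.4, 1.0, -1.8]
finger_gap: 0.212
grip_force: 30.0
```

Emit:
send_rows(
  targets=[
    [0, 0.015, 0, 0, 0, 0, 1],
    [0, 0.015, 0, 0, 0, 0, 1],
    [0, 0.013, 0, 0, 0, 0, 1],
    [0, 0, 0, 0, 0, 0, 1],
    [0, 0, 0, 0, 0, 0, 1],
  ],
)

```text
time: 8.08
tcp_pos: [0.5681, 0.3073, 0.1544]
tcp_rot: [[-0.114, 0.993, -0.001], [0.993, 0.114, -0.002], [-0.001, -0.001, -1.0]]
contact_force: [-1.2, -0.9, -1.5]
finger_gap: 0.21
grip_force: 30.0
```

Run:
```python
from h import *
s=readout.read_state();R=np.array(s['tcp_rot']);p=np.array(s['tcp_pos']);print(p,s['contact_force'])
print(R.T@(np.array([.609,.3138,p[2]])-p))
b=(eyes.camera('scene'));w=eyes.camera('wrist')
cv2.imwrite('pics/s3.png',np.hstack([cv2.resize(b['pixels'][200:350,340:460],(384,480),interpolation=cv2.INTER_CUBIC),cv2.resize(w['pixels'][64:384,256:512],(384,480))]))
```

```text
[0.56810502 0.30733932 0.15443946] [-1.24535489 -0.87428057 -1.50849836]
[ 1.75880534e-03  4.13647750e-02 -4.11335487e-05]
```

View pics/s3.png

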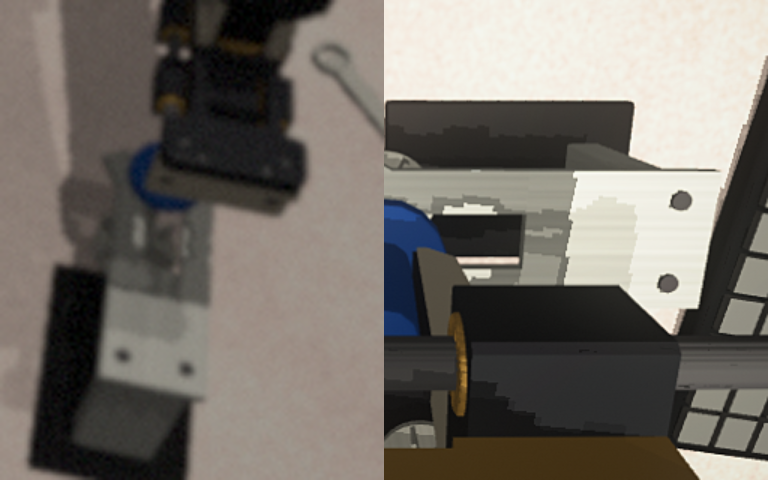

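The scene view (left half) shows the collar above the mouth at about (160,180) with the rod between the prongs. The wrist view (right half) shows the slot open ahead, its end at (520,240). Contact force is negligible, so I slide to the back.

Emit:
send_rows(
  targets=[
    [0.001, 0.012, 0, 0, 0, 0, 1],
    [0, 0.012, 0, 0, 0, 0, 1],
    [0, 0.01, 0, 0, 0, 0, 1],
    [0, 0.006, 0, 0, 0, 0, 1],
    [0, 0.003, 0, 0, 0, 0, 1],
  ],
)

```text
time: 8.6
tcp_pos: [0.6102, 0.3158, 0.1546]
tcp_rot: [[-0.117, 0.993, -0.0], [0.993, 0.117, -0.0], [-0.0, -0.001, -1.0]]
contact_force: [0.8, 0.3, -1.7]
finger_gap: 0.209
grip_force: 30.0
```

Emit:
send_rows(
  targets=[
    [0, 0, 0, 0, 0, 0, 1],
    [0, 0, 0, 0, 0, 0, 1],
    [0, 0, 0.004, 0, 0, 0, 1],
    [0, 0, 0.003, 0, 0, 0, 1],
    [0, 0, 0, 0, 0, 0, 1],
  ],
)

```text
time: 9.02
tcp_pos: [0.6092, 0.3161, 0.1466]
tcp_rot: [[-0.118, 0.993, -0.002], [0.993, 0.118, -0.001], [-0.0, -0.002, -1.0]]
contact_force: [0.7, 0.6, -1.8]
finger_gap: 0.21
grip_force: 30.0
```

Run:
```python
from h import *
s=readout.read_state();p=np.array(s['tcp_pos']);print(p,s['contact_force'],s['torque'])
c=eyes.camera('scene')
V,U=np.mgrid[0:384,0:512];U=U.ravel();V=V.ravel();P=world(c,U,V)
hsv=cv2.cvtColor(c['pixels'],cv2.COLOR_BGR2HSV).reshape(-1,3).astype(int)
m=(c['z_map'].ravel()>0)&(abs(hsv[:,0]-112)<13)&(hsv[:,1]>140)&(np.hypot(P[:,0]-p[0],P[:,1]-p[1])<.05)&(P[:,2]<.15)
Q=P[m];print(len(Q),Q.min(0),Q.max(0))
k=Q[Q[:,2]>np.median(Q[:,2])-.002]
A=np.c_[k[:,:2]-k[:,:2].mean(0),np.ones(len(k))];print(np.linalg.lstsq(A,k[:,2],rcond=None)[0])
```

```text
[0.60915016 0.31606647 0.14656788] [ 0.71982038  0.64458932 -1.84207589] [-0.0847484   0.08480568  0.01944803]
93 [0.59301513 0.28579146 0.00831517] [0.64531075 0.30712353 0.14241719]
[0.02615181 0.09606517 0.12829599]
```

Emit:
send_rows(
  targets=[
    [-0.002, 0.001, 0.001, 0, 0, 0, 1],
    [0, 0, 0.001, 0, 0, 0, 1],
    [0, 0, 0, 0, 0, 0, 1],
  ],
)

```text
time: 9.32
tcp_pos: [0.6116, 0.3138, 0.1455]
tcp_rot: [[-0.117, 0.993, -0.0], [0.993, 0.117, -0.0], [-0.0, -0.0, -1.0]]
contact_force: [-0.2, 0.3, -2.1]
finger_gap: 0.212
grip_force: 30.0
```

Emit:
send_rows(
  targets=[
    [0, 0, 0.0007, 0, 0, 0, 1],
    [0, 0, 0, 0, 0, 0, 1],
    [0, 0, 0, 0, 0, 0, 1],
  ],
)

```text
time: 9.57
tcp_pos: [0.6115, 0.3143, 0.1449]
tcp_rot: [[-0.117, 0.993, -0.0], [0.993, 0.117, 0.0], [0.0, -0.0, -1.0]]
contact_force: [-0.5, 0.9, -1.4]
finger_gap: 0.213
grip_force: 30.0
```

Emit:
send_rows(
  targets=[
    [0, 0, 0.0006, 0, 0, 0, 1],
    [0, 0, 0, 0, 0, 0, 1],
    [0, 0, 0, 0, 0, 0, 1],
  ],
)

```text
time: 9.82
tcp_pos: [0.6116, 0.3144, 0.1445]
tcp_rot: [[-0.117, 0.993, 0.0], [0.993, 0.117, 0.0], [0.0, 0.0, -1.0]]
contact_force: [-1.2, -0.1, -0.8]
finger_gap: 0.206
grip_force: 30.0
```

Emit:
send_rows(
  targets=[
    [0, 0, 0.0006, 0, 0, 0, 1],
    [0, 0, 0, 0, 0, 0, 1],
    [0, 0, 0, 0, 0, 0, 1],
  ],
)

```text
time: 10.07
tcp_pos: [0.6116, 0.3143, 0.1445]
tcp_rot: [[-0.117, 0.993, 0.0], [0.993, 0.117, 0.0], [0.0, 0.0, -1.0]]
contact_force: [-1.8, -0.7, 3.3]
finger_gap: 0.209
grip_force: 30.0
```

The force turned upward, so the collar is resting on the plate. I release gently.

Emit:
send_rows(
  targets=[
    [0, 0, 0, 0, 0, 0, 1],
    [0, 0, 0, 0, 0, 0, 1],
    [0, 0, 0, 0, 0, 0, 0.5],
    [0, 0, 0, 0, 0, 0, 0.4],
    [0, 0, 0, 0, 0, 0, 0.3],
  ],
  squeeze=5,
)

```text
time: 10.48
tcp_pos: [0.6116, 0.3142, 0.1433]
tcp_rot: [[-0.117, 0.993, -0.0], [0.993, 0.117, -0.0], [-0.0, -0.0, -1.0]]
contact_force: [0.7, -0.6, -0.8]
finger_gap: 0.328
grip_force: 0.0
```

Emit:
send_rows(
  targets=[
    [0, 0, 0, 0, 0, 0, 0.0],
    [0, 0, 0, 0, 0, 0, 0],
    [0, 0, 0, 0, 0, 0, 0],
    [0, 0, 0, 0, 0, 0, 0],
    [0, 0, 0, 0, 0, 0, 0],
  ],
)

```text
time: 10.9
tcp_pos: [0.6115, 0.3143, 0.1437]
tcp_rot: [[-0.117, 0.993, -0.0], [0.993, 0.117, -0.0], [-0.0, -0.0, -1.0]]
contact_force: [0.2, -0.6, -0.2]
finger_gap: 0.499
grip_force: 0.0
```

Emit:
send_rows(
  targets=[
    [0, 0, -0.01, 0, 0, 0, 0],
    [0, 0, -0.02, 0, 0, 0, 0],
    [0, 0, -0.03, 0, 0, 0, 0],
    [0, 0, -0.03, 0, 0, 0, 0],
    [0, 0, -0.03, 0, 0, 0, 0],
  ],
)

```text
time: 11.32
tcp_pos: [0.6115, 0.3141, 0.2659]
tcp_rot: [[-0.117, 0.993, 0.001], [0.993, 0.117, 0.0], [-0.0, 0.001, -1.0]]
contact_force: [0.6, 0.6, -0.4]
finger_gap: 0.498
grip_force: 0.0
```

Emit:
send_rows(
  targets=[
    [0, -0.04, 0, 0, 0, 0, 0],
    [0, -0.04, 0, 0, 0, 0, 0],
    [0, -0.04, 0, 0, 0, 0, 0],
    [0, 0, 0, 0, 0, 0, 0],
    [0, 0, 0, 0, 0, 0, 0],
  ],
)

```text
time: 11.73
tcp_pos: [0.49, 0.3004, 0.2647]
tcp_rot: [[-0.119, 0.993, -0.001], [0.993, 0.119, 0.001], [0.001, -0.001, -1.0]]
contact_force: [0.5, 0.3, 0.2]
finger_gap: 0.501
grip_force: 0.0
```

Run:
```python
from h import *
c=eyes.camera('scene');w=eyes.camera('wrist')
cv2.imwrite('pics/end.png',np.hstack([cv2.resize(c['pixels'][210:360,250:430],(432,360),interpolation=cv2.INTER_CUBIC),cv2.resize(w['pixels'],(360,360))]))
V,U=np.mgrid[0:384,0:512];U=U.ravel();V=V.ravel()
for c in(c,w):
    P=world(c,U,V);hsv=cv2.cvtColor(c['pixels'],cv2.COLOR_BGR2HSV).reshape(-1,3).astype(int)
    m=(c['z_map'].ravel()>0)&(abs(hsv[:,0]-112)<13)&(hsv[:,1]>140)&(np.hypot(P[:,0]-.61,P[:,1]-.314)<.06)&(P[:,2]>.1)
    Q=P[m]
    if len(Q)<9: continue
    t=Q[Q[:,2]>.174];k=Q[abs(Q[:,2]-.125)<.004];print(len(Q),Q[:,2].max(),'top',t.mean(0),'collar',(k.min(0)+k.max(0))/2)
    A=np.c_[k[:,:2]-k[:,:2].mean(0),np.ones(len(k))];print('slope',np.linalg.lstsq(A,k[:,2],rcond=None)[0])
```

```text
476 0.379481476968117 top [0.61505342 0.31181227 0.18496236] collar [0.61422925 0.311749   0.12503828]
slope [-0.00128372  0.01971339  0.1259276 ]
1802 0.18199945884052207 top [0.61116952 0.31294367 0.1798763 ] collar [0.61156569 0.31306285 0.12515885]
slope [ 0.00177489 -0.00275957  0.12496905]
```

View pics/end.png

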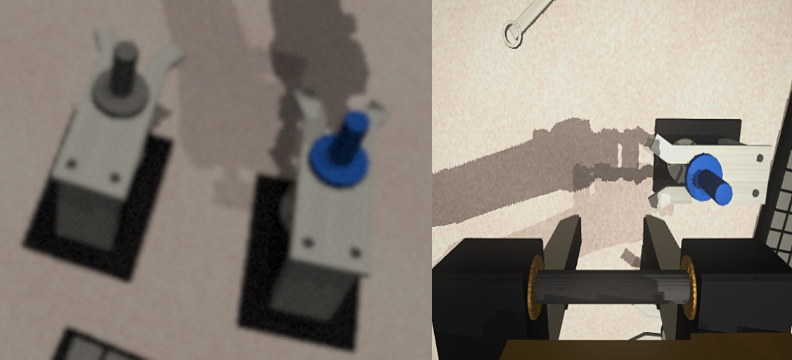

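The blue shaft hangs upright in the fork, collar at (338,160) in the left half. The collar's top lies flat at 0.125 m (slope under 0.3° in the close wrist view), its axis is about 2 mm past the seat, and the gripper is clear.

```bash
python3 -c "
from station import order;print(order.close_job())"
```

```text
the job is handed in; nothing more can be done
None
```

The blue shaft hangs upright at the back of the free fork's slot with its collar flat on the plate; the orange and grey shafts were not touched, and I handed the job in at about 12 s.

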